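# Fetch the handled beaker from behind the jars and set it in the bath pan

## Task

The small steel beaker with the handle is wanted from the back of the tray, but the round jar and the square bottle are in the way: first stand both of them on the black rubber mat, wholly on it. Then set the beaker upright on the bottom of the steel pan, leaving that pan where it is on the hotplate, with the beaker's handle turned to the opposite side from the pan's handle; only after that put the jar and the bottle back in the tray, each upright on the same spot where it stood at the start. Do not disturb the glass flask, or the glass dish in the tray.

Things in the scene. Friction and masses are not known exactly. Their poses are not given: they have to be found in the camera images.
- round_jar: Loose round white plastic jar with a grey screw cap and a paper label, in the tray in front of the beaker, to its left or right. 130 tall; body diameter 56 up to 104 high, cap diameter 54 from 104 to 130. About 0.22 kg. Origin: centre of the underside, z up. Cap fixed on: grip by it.
- square_bottle: Loose square white plastic bottle with a round grey screw cap, in the tray in front of the beaker, on the other side from the round jar. 130 tall; body 46 x 46 up to 94 high, then a narrow neck of diameter 28, cap diameter 38 from 104 to 130. About 0.22 kg. Origin: centre of the underside, z up. Cap fixed on: grip by it.
- beaker: Loose open steel beaker at the back of the tray, 67 to 86 from jar and bottle (centres). Outside diameter 64, 70 tall, wall 3, floor 4, 0.16 kg. A level bar handle, 12 thick, 52 above the underside, runs along its own -x to 108 from the axis; at the start it points roughly to the robot. Origin: centre of the underside, z up. Grip across the diameter (closing along its y) near the rim.
- handle_end (a point): The outer end of the beaker's handle, 108 out along the beaker's -x and 52 above its underside.
- pan: Loose wide open steel pan standing on the hotplate. Outside diameter 128, 45 tall, wall 3, floor 4, 0.6 kg. Its dark bar handle, 12 thick, leaves along its own -x below the rim and rises to 85 above the underside at 155 from the axis: the beaker's handle fouls it if the two are lined up. Origin: centre of the underside, z up.
- hotplate: Fixed white low hotplate, 180 x 180, 60 high with a dark square top of 160 x 160, two knobs on its robot side; to the left or right of the tray, on the other side from the mat. Cold. Origin: centre of the underside.
- mat: Fixed flat black rubber mat, 220 along its x, 120 along its y, 3 thick: the side area. Origin: centre of the underside.
- tray: Fixed shallow steel tray, 210 along its x, 260 along its y, floor 4 thick, rim 14 high, walls 4 thick. Origin: centre of the underside; x points away from the robot.
- flask: Loose conical glass flask standing on the bench to the left beyond the tray, diameter 86 at the foot, 28 at the neck, 140 tall. To be left alone. Origin: centre of the underside.
- dish: Loose flat round glass dish with lid, diameter 56, 15 tall, in a far corner of the tray, 94 to the left (tray's +y) of its middle. To be left alone. Origin: centre of the underside.
Mind the look-alikes: they are no part of the job. What is shaped like the beaker but green is not meant.

How it is judged:
By the outcome, as a careful person would: the job done as asked, in the order asked, and still so for the second after the job is handed in, with the robot touching nothing.
It also fails if it takes over 120 s, if anything falls off the work surface, if the arm or the gripper's body presses on something with over 40 N, if the wrist force passes 120 N, or if a joint passes its speed limit or range.

## Robot

A 6-joint arm with a two-finger parallel gripper is mounted at the origin on the work surface. World frame = base frame: x ahead of the robot, y to its left, z up, the work surface at z = 0. Lengths are in m, angles in rad, forces in N, time in s.
With the tool pointing down it reaches from about 0.275 to 0.75 m from the base axis. Payload 10.2 kg.
Tool frame: the origin (TCP) lies midway between the tips of the shut fingers; the grasp point (between the pads) lies 19 mm behind it (r.grip_point_offset is the distance from the TCP to the grasp point, in m); z points along the fingers, y is the line along which they close (so a half turn about z gives the same grasp; the last joint's range is limited). The gripper opens to 85 mm and grips with 20 to 120 N. Pads are 22 mm wide; open, the fingers measure 114 mm over their backs; the gripper's body (76 mm by 85 mm) begins 54 mm behind the grasp point. The pads swing forward as they close: fully open they stand 13 mm farther back than shut.
Start: joints at [0.99, 0.313, 1.498, -0, 1.331, -0.223], TCP at [0.184, 0.492, 0.231] pointing down, gripper open.
Joint ranges: [-2.94, 2.94], [-0.97, 2.17], [0.19, 2.56], [-1.23, 4.37], [0.02, 3.11], [-2.88, 2.88]. Speed limits (rad/s): [2.39, 2.39, 3.01, 3.14, 3.14, 3.14].

## Interface

Orientations are given as a unit quaternion [x, y, z, w].
In Python, from cell import r gives the robot as it stands.
- The arm moves only by the tool jog_arm, never from a script. Its argument "deltas" is one flat list of numbers, 7 for each row, row after row: the finger opening in m, from 0 to 0.0854, then the shift along the tool's x, y, z in m, then the turn, a rotation vector about the tool's x, y, z in rad. In form: [claw, dx, dy, dz, wx, wy, wz, claw, dx, dy, dz, wx, wy, wz, ...]. A call has 1 to 5 rows; each row shifts and turns the commanded pose from where the row before left it, along the tool's axes as they then stand; what a row does not reach is not made up. A row lasts 1/12 s, in which the tool goes at most 41.7 mm and 7.16 degrees, less where a joint would pass 70% of its speed; a pose out of reach is approached as far as the arm can. A call is refused whole if a number of a shift passes 0.0417 or a number of a turn 0.125, either way. A call with a gripper value outside its range is refused whole. The fingers move at their own pace and stop on an object; the grip force is fixed at half the most. Time passes only in rows, so rows that do not move let the fingers close. It gives the time, the measured TCP pose, the force, the opening and the grip force at its end, in the units of the state.
- r.get_obs(): the state, without advancing time (a new reading comes with each control period).
- r.read_camera(name): name is "scene" or "top" or "wrist"; returns a dict with "frame" (400x640x3 uint8, red, green, blue), "fx", "fy", "cx", "cy" (pixels), "R" (3x3) and "t" (3): a world point X has camera coordinates R X + t; the wrist camera has in their place "tool_from_camera" (4x4, takes a point from camera to tool coordinates, whose origin is the TCP and whose axes are the flange's). Camera axes: x right, y down, z forward; pixel columns grow to the right and rows downward; lengths in m; the calibration is good to about 2 mm. A picture is of the moment at which its call begins: read the wrist's pose just before it. There is no depth.
- r.finish_job(): hands the job in; it is judged then, once.
The state is a dict: "time": time; "joint_positions": joint angles; "qd": joint speeds; "effort": joint torques, N m; "tool_pos": TCP position; "tcp_rot": TCP orientation; "force": force on the tool from outside, world axes, zero at the start; "wrist_torque": the same for the moment, N m; "finger_gap": finger opening in m; "grasp_force": force on a finger pad.
Only numpy, scipy, OpenCV 4.12 (cv2) and the standard library are available. Lean on these libraries where they do the work, as an engineer would, in place of code of your own. Each camera call takes 0.05 s, during which the arm holds its last target. There are 200 camera calls.

## Working session

There is one attempt and no reset: what is moved stays moved. The work goes in short steps, Python scripts to look and compute and a tool call to move; the robot and the scene stay as the last step left them, time stands still between calls to the robot, and variables do not carry over. Pictures are saved under pics/ and viewed, at most 14 in all, crops included, and the job is handed in when it is done.

Besides the shell and the picture viewer there is one more tool, called after ">>>" as name(argument=value, ...) on one line, values as JSON. jog_arm: Moves the arm, as the interface text tells. Its arguments: {"type":"object","properties":{"deltas":{"type":"array","items":{"type":"number"}}},"required":["deltas"]}

```bash
ls; mkdir -p pics
python3 - <<'E'
from cell import r
import cv2
print(r.get_obs())
for n in("top","scene"):
    c=r.read_camera(n); cv2.imwrite(f"pics/{n}0.png",c["frame"][:,:,::-1]); print(n,c["fx"],c["fy"],c["cx"],c["cy"],c["R"],c["t"])
E
```

```text
pics
{'time': 0.0, 'joint_positions': array([ 9.89613888e-01,  3.13474610e-01,  1.49845588e+00, -1.23514965e-06,
        1.33099478e+00, -2.23420358e-01]), 'qd': array([ 0.00202107,  0.00087786, -0.00119037,  0.00134808,  0.00050487,
       -0.00067841]), 'effort': array([ 1.28915242e-03, -4.12258029e+01, -2.59752399e+01, -6.53616144e-05,
        3.98667500e-03, -6.12600232e-06]), 'tool_pos': array([0.18371803, 0.49152569, 0.23071541]), 'tcp_rot': array([ 1.77928396e-01,  9.84043211e-01, -6.13345733e-04, -2.60332067e-04]), 'force': array([-0.24197554,  0.10038684,  0.52434728]), 'wrist_torque': array([-0.01449432, -0.01016977,  0.03325203]), 'grasp_force': 0.0, 'finger_gap': 0.08533615383009804}
top 425.860017858956 425.860017858956 320.40456426176445 209.11392166724502 [[ 0.02719412 -0.99948591  0.01698242]
 [-0.99903126 -0.02776189 -0.03414402]
 [ 0.03459793 -0.01603745 -0.99927263]] [-0.02716616  0.47081385  0.99017342]
scene 389.39054339186026 389.39054339186026 329.016093029848 198.88833813469722 [[ 0.35328483  0.93533163  0.01856279]
 [ 0.67511374 -0.24116131 -0.69718194]
 [-0.64761969  0.2588358  -0.71665387]] [-0.16701964 -0.29255525  1.39519967]
```

View pics/top0.png

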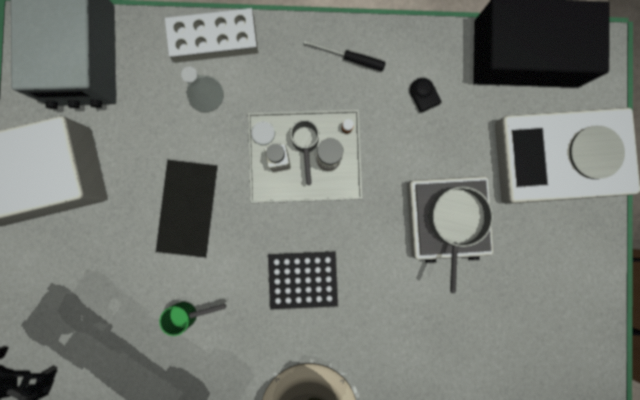

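View pics/scene0.png

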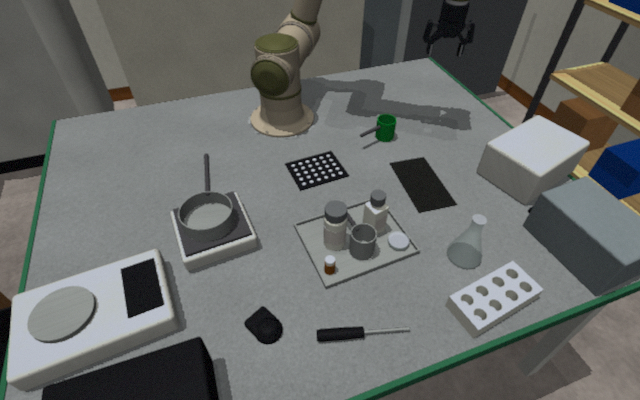

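The top view shows the tray (248-362, 110-202), which holds:
- the jar, cap at (329,148)
- the bottle, cap at (276,153)
- the steel beaker (304,136), handle running to (307,183)
- the dish (263,132)
- a vial (348,125)

Elsewhere are the mat (187,208), the pan (460,216) with its handle down to (453,290), and the flask (205,93).

Look-alikes:
- Beakers: the green one at (178,318) is excluded by the task. The steel one at (304,136) in the tray is the one meant.
- Mats: the plain black mat (187,208) lies opposite the hotplate, so it is the one meant. The perforated rack (302,280) and the black box (545,40) are not.

I'll confirm these in an enlarged crop.

Run:
```python
import cv2
im=cv2.imread("pics/top0.png")
a=cv2.resize(im[100:210,240:370],None,fx=6,fy=5.4,interpolation=cv2.INTER_CUBIC)
a=cv2.resize(im[105:205,240:370],None,fx=6,fy=6,interpolation=cv2.INTER_CUBIC)
cv2.imwrite("pics/tray.png",a)
b=cv2.resize(im[150:310,390:510],None,fx=3.7,fy=3.7,interpolation=cv2.INTER_CUBIC)
cv2.imwrite("pics/pan.png",b)
```

```text
(no output)
```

View pics/tray.png

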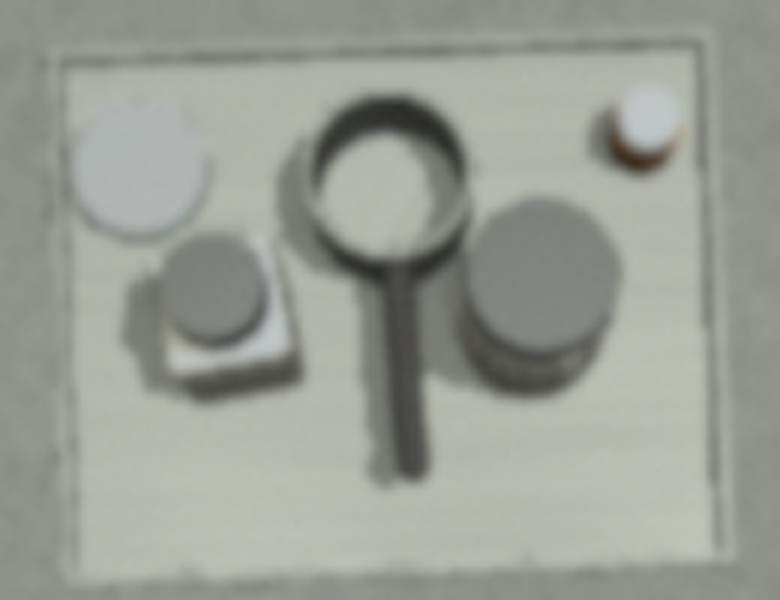

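View pics/pan.png

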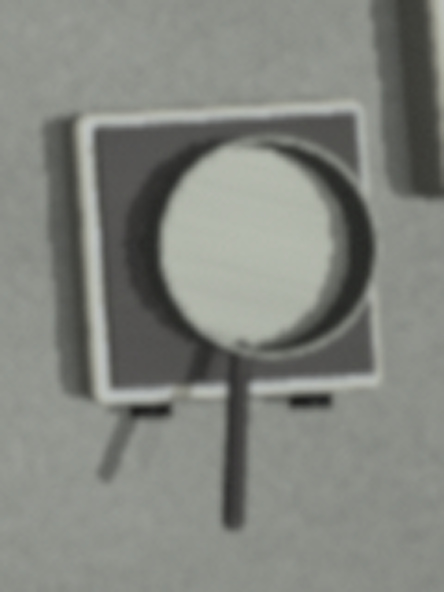

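The crops confirm the open steel beaker at crop (390,180) with its dark bar handle toward the robot. The jar cap is at crop (545,274), the bottle cap at (214,288) and the pan rim at (265,247), with the pan handle also toward the robot. Next I measure by ray casting.

```bash
cat > h.py <<'E'
import numpy as np, cv2
from cell import r
def ray(c,u,v,z):
    d=c["R"].T@np.array([(u-c["cx"])/c["fx"],(v-c["cy"])/c["fy"],1.]); o=-c["R"].T@c["t"]
    return o+d*(z-o[2])/d[2]
def proj(c,X):
    p=np.asarray(X)@c["R"].T+c["t"]; return np.stack([c["fx"]*p[...,0]/p[...,2]+c["cx"],c["fy"]*p[...,1]/p[...,2]+c["cy"]],-1)
def ring(x,y,z,rad):
    a=np.linspace(0,2*np.pi,40); return np.stack([x+rad*np.cos(a),y+rad*np.sin(a),0*a+z],-1)
def hough(c,u,v,z,rad,win=8,k=6):
    """circle of known radius at height z near pixel u,v -> world centre"""
    g=cv2.cvtColor(c["frame"],cv2.COLOR_RGB2GRAY); dep=(c["R"]@ray(c,u,v,z)+c["t"])[2]; rp=c["fx"]*rad/dep
    m=int(rp+win); x0,y0=int(u)-m,int(v)-m
    s=cv2.resize(g[y0:y0+2*m,x0:x0+2*m],None,fx=k,fy=k,interpolation=cv2.INTER_CUBIC)
    h=cv2.HoughCircles(s,cv2.HOUGH_GRADIENT,1,500,param1=60,param2=8,minRadius=int(rp*k*.94),maxRadius=int(rp*k*1.06)+1)
    x,y,q=h[0,0]; u,v=(x+.5)/k-.5+x0,(y+.5)/k-.5+y0
    return ray(c,u,v,z),(u,v,q/k,rp)
E
python3 - <<'E'
from h import *
c=r.read_camera("top"); s=r.read_camera("scene")
f=c["frame"]; 
obj=dict(jar=(330.5,150.5,.134,.027),bottle=(275.5,152.5,.134,.019),beaker=(304.5,135.5,.074,.032),pan=(461,216.5,.105,.064),dish=(263,132.5,.019,.028))
for n,(u,v,z,rad) in obj.items():
    X,i=hough(c,u,v,z,rad); print(n,X.round(4),np.round(i,2))
    for cam in (c,s): cv2.polylines(cam["frame"],[ (proj(cam,ring(*X[:2],z,rad))*16).astype(int)],True,(255,0,0),1,cv2.LINE_AA,4)
tip=ray(c,(410+.5)/6-.5+240,(476+.5)/6-.5+105,.056); print("tip",tip)
pt=ray(c,233/3.7+390,525/3.7+150,.06+.085);pm=ray(c,235/3.7+390,425/3.7+150,.06+.065);print("pan handle",pt,pm)
g=cv2.cvtColor(r.read_camera("top")["frame"],cv2.COLOR_RGB2GRAY)
m=(g[150:265,145:225]<40).astype(np.uint8); cn=max(cv2.findContours(m,0,2)[0],key=cv2.contourArea)
box=cv2.boxPoints(cv2.minAreaRect(cn))+[145,150]; B=np.array([ray(c,*p,.003) for p in box]); print("mat",B.round(4),B.mean(0),np.linalg.norm(B[0]-B[1]),np.linalg.norm(B[1]-B[2]))
A=cv2.resize(c["frame"][105:275,235:505],None,fx=2.9,fy=2.9); D=cv2.resize(s["frame"][170:290,160:430],None,fx=2.9,fy=2.9)
cv2.imwrite("pics/ovt.png",A[:,:,::-1]);cv2.imwrite("pics/ovs.png",D[:,:,::-1])
E
```

```text
jar [ 0.5716 -0.024   0.134 ] [327.5  158.5   12.67  13.11]
bottle [0.5794 0.0842 0.134 ] [275.   153.17   9.73   9.25]
beaker [0.6332 0.0263 0.074 ] [304.5  134.17  13.82  14.53]
pan [ 0.4606 -0.3129  0.105 ] [461.33 216.5   28.8   30.08]Traceback (most recent call last):
  File "<stdin>", line 6, in <module>
  File "h.py", line 16, in hough
    x,y,q=h[0,0]; u,v=(x+.5)/k-.5+x0,(y+.5)/k-.5+y0
          ~^^^^^
TypeError: 'NoneType' object is not subscriptable
```

Run:
```python
from h import *
c=r.read_camera("top"); s=r.read_camera("scene")
g=cv2.cvtColor(c["frame"],cv2.COLOR_RGB2GRAY)
obj=dict(jar=(330.4,150.2,.134,.027),bottle=(275.2,152.7,.134,.019),beaker=(304.5,135,.074,.032),pan=(461.3,216.5,.105,.064))
for n,(u,v,z,rad) in obj.items():
    X=ray(c,u,v,z)
    if n in("jar","bottle"): # uniform grey cap mask
        m=((g>105)&(g<142)).astype(np.uint8); w=np.zeros_like(m); cv2.circle(w,(round(u),round(v)),15 if n=="jar" else 10,1,-1)
        m=cv2.morphologyEx(m*w,cv2.MORPH_OPEN,np.ones((3,3))); cn=max(cv2.findContours(m,0,1)[0],key=cv2.contourArea); e=cv2.fitEllipse(cn); print(e); 
    else: X,i=hough(c,u,v,z,rad,win=4); print(np.round(i,2))
    print(n,X.round(4))
    for cam in (c,s): cv2.polylines(cam["frame"],[ (proj(cam,ring(*X[:2],z,rad))*16).astype(int)],True,(255,0,0),1,cv2.LINE_AA,4)
tip=ray(c,(410+.5)/6-.5+240,(476+.5)/6-.5+105,.056); print("tip",tip)
pt=ray(c,233/3.7+390,525/3.7+150,.06+.085);pm=ray(c,235/3.7+390,425/3.7+150,.06+.065);print("pan handle",pt,pm)
m=(g[150:265,145:225]<40).astype(np.uint8); cn=max(cv2.findContours(m,0,2)[0],key=cv2.contourArea)
box=cv2.boxPoints(cv2.minAreaRect(cn))+[145,150]; B=np.array([ray(c,*p,.003) for p in box]); print("mat",B.round(4),B.mean(0),np.linalg.norm(B[0]-B[1]),np.linalg.norm(B[1]-B[2]))
A=cv2.resize(c["frame"][105:275,235:505],None,fx=2.9,fy=2.9); D=cv2.resize(s["frame"][180:280,160:430],None,fx=2.9,fy=2.9)
for X in (tip,pt): print(proj(s,X))
cv2.imwrite("pics/ov.png",np.vstack([A[:310],D[:290]])[:,:,::-1])
```

```text
((329.81475830078125, 150.38011169433594), (23.30268096923828, 25.590030670166016), 121.49282836914062)
jar [ 0.589  -0.0295  0.134 ]
((274.484375, 152.43028259277344), (15.998600959777832, 18.424076080322266), 66.44430541992188)
bottle [0.5804 0.0838 0.134 ]
[304.33 134.33  13.58  14.53]
beaker [0.6328 0.0267 0.074 ]
[461.   216.    29.15  30.08]
pan [ 0.4617 -0.3122  0.105 ]
tip [0.52530219 0.01599848 0.056     ]
pan handle [ 0.30680098 -0.28436238  0.145     ] [ 0.35946421 -0.29121621  0.125     ]
mat [[0.3658 0.3647 0.003 ]
 [0.5759 0.347  0.003 ]
 [0.5652 0.2356 0.003 ]
 [0.3549 0.2541 0.003 ]] [0.46548536 0.30033472 0.003     ] 0.21085461820145507 0.11195121855275793
[342.22428606 206.21868282]
[206.00239814 153.81805693]
```

View pics/ov.png

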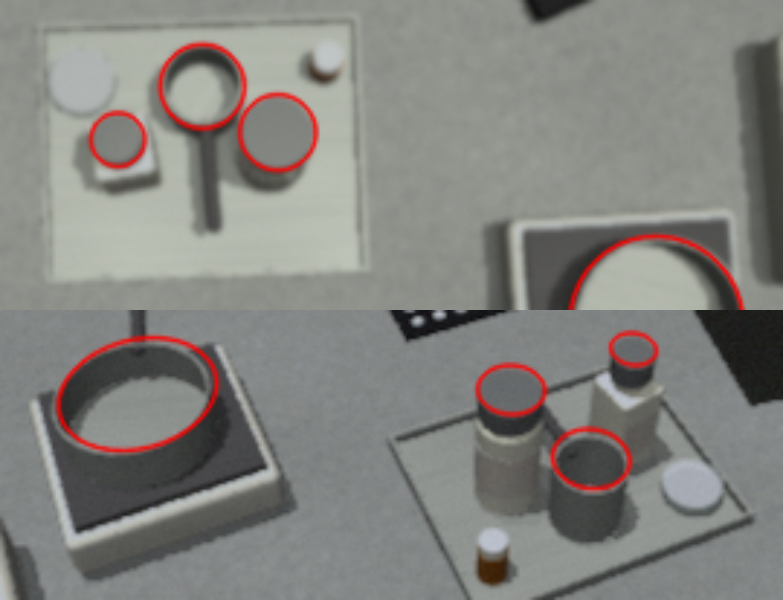

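The overlay rings sit on the true rims in both views: jar cap at (278,132) and bottle cap at (118,139) in the top half, pan (655,300), beaker (202,86). The estimates agree across the two cameras.

Plan: turn the tool so that its y axis is along world y. Then tool dx = -ΔX, dy = ΔY and dz = -ΔZ.

>>> jog_arm(deltas=[0.085, 0, 0, 0, 0, 0, -0.119, 0.085, 0, 0, 0, 0, 0, -0.119, 0.085, 0, 0, 0, 0, 0, -0.119, 0.085, -0.028, -0.029, 0, 0, 0, 0, 0.085, -0.028, -0.029, 0, 0, 0, 0])

```text
time: 0.72
tool_pos: [0.2394, 0.4335, 0.231]
tcp_rot: [-0.002, 1.0, -0.0, -0.0]
force: [0.4, -0.0, -0.9]
finger_gap: 0.085
grasp_force: 0.0
```

>>> jog_arm(deltas=[0.085, -0.028, -0.029, 0, 0, 0, 0, 0.085, -0.028, -0.029, 0, 0, 0, 0, 0.085, -0.028, -0.029, 0, 0, 0, 0, 0.085, -0.028, -0.029, 0, 0, 0, 0, 0.085, -0.028, -0.029, 0, 0, 0, 0])

```text
time: 1.13
tool_pos: [0.3807, 0.2869, 0.2314]
tcp_rot: [0.0, 1.0, 0.0, 0.0]
force: [0.3, 0.3, 0.2]
finger_gap: 0.085
grasp_force: 0.0
```

>>> jog_arm(deltas=[0.085, -0.028, -0.029, 0, 0, 0, 0, 0.085, -0.028, -0.029, 0, 0, 0, 0, 0.085, -0.028, -0.029, 0, 0, 0, 0, 0.085, -0.028, -0.029, 0, 0, 0, 0, 0.085, -0.028, -0.029, 0, 0, 0, 0])

```text
time: 1.55
tool_pos: [0.5207, 0.1417, 0.2313]
tcp_rot: [0.001, 1.0, 0.0, 0.0]
force: [0.5, 0.6, 0.5]
finger_gap: 0.0851
grasp_force: 0.0
```

>>> jog_arm(deltas=[0.085, -0.028, -0.029, 0, 0, 0, 0, 0.085, -0.028, -0.029, 0, 0, 0, 0, 0.085, 0, 0, 0, 0, 0, 0, 0.085, 0, 0, 0, 0, 0, 0])

```text
time: 1.88
tool_pos: [0.5761, 0.084, 0.2305]
tcp_rot: [0.002, 1.0, 0.0, -0.001]
force: [-0.0, 1.6, -0.6]
finger_gap: 0.085
grasp_force: 0.0
```

```bash
cat >> h.py <<'E'
from scipy.spatial.transform import Rotation as Ro
def wcam():
    o=r.get_obs(); c=r.read_camera("wrist"); T=np.eye(4); T[:3,:3]=Ro.from_quat(o["tcp_rot"]).as_matrix(); T[:3,3]=o["tool_pos"]
    M=np.linalg.inv(T@np.asarray(c["tool_from_camera"])); c["R"]=M[:3,:3]; c["t"]=M[:3,3]; return c
E
python3 - <<'E'
from h import *
c=wcam(); f=c["frame"]; print(c["fx"])
for X,z,rad in(((.5804,.0838),.134,.019),((.589,-.0295),.134,.027),((.632,.0265),.074,.032)):
    print(proj(c,[*X,z])); cv2.polylines(f,[(proj(c,ring(*X,z,rad))*16).astype(int)],True,(255,0,0),1,cv2.LINE_AA,4)
cv2.imwrite("pics/w1.png",f[:,:,::-1])
E
```

```text
357.59737368597655
[323.09866007 200.89914524]
[164.54644825 212.68571332]
[260.69688843 233.40551818]
```

View pics/w1.png

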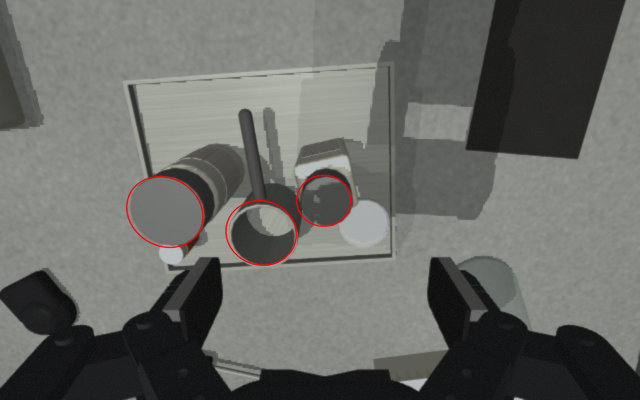

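The wrist view shows my predicted rings on the jar cap (165,212), the beaker rim (262,233) and the bottle cap (324,200), all within about 1 mm. I descend onto the bottle and grip it.

>>> jog_arm(deltas=[0.085, -0.004, 0, 0.03, 0, 0, 0, 0.085, 0, 0, 0.035, 0, 0, 0, 0.085, 0, 0, 0.035, 0, 0, 0, 0.085, 0, 0, 0.0265, 0, 0, 0, 0.085, 0, 0, 0, 0, 0, 0])

```text
time: 2.35
tool_pos: [0.5761, 0.0869, 0.1]
tcp_rot: [-0.0, 1.0, 0.0, -0.005]
force: [-0.5, 0.0, -1.0]
finger_gap: 0.0852
grasp_force: 0.0
```

>>> jog_arm(deltas=[0.0, 0, 0, 0, 0, 0, 0, 0.0, 0, 0, 0, 0, 0, 0, 0.0, 0, 0, 0, 0, 0, 0, 0.0, 0, 0, 0, 0, 0, 0, 0.0, 0, 0, 0, 0, 0, 0])

```text
time: 2.77
tool_pos: [0.5805, 0.0855, 0.107]
tcp_rot: [0.0, 1.0, -0.0, 0.002]
force: [-1.1, -0.0, 6.6]
finger_gap: 0.0367
grasp_force: 59.5
```

>>> jog_arm(deltas=[0.0, 0, 0, 0, 0, 0, 0, 0.0, 0, 0, 0, 0, 0, 0, 0.0, 0, 0, 0, 0, 0, 0, 0.0, 0, 0, 0, 0, 0, 0, 0.0, 0, 0, 0, 0, 0, 0])

```text
time: 3.18
tool_pos: [0.5804, 0.0855, 0.1069]
tcp_rot: [0.0, 1.0, -0.0, 0.002]
force: [-1.3, -0.4, 6.9]
finger_gap: 0.0365
grasp_force: 59.5
```

>>> jog_arm(deltas=[0.0, 0, 0, -0.02, 0, 0, 0, 0.0, 0, 0, -0.03, 0, 0, 0, 0.0, 0.012, 0.016, -0.01, 0, 0, 0, 0.0, 0.024, 0.031, 0, 0, 0, 0, 0.0, 0.024, 0.031, 0, 0, 0, 0])

```text
time: 3.6
tool_pos: [0.5193, 0.1637, 0.166]
tcp_rot: [0.002, 1.0, 0.0, 0.001]
force: [-0.1, 0.6, -3.1]
finger_gap: 0.0359
grasp_force: 61.0
```

>>> jog_arm(deltas=[0.0, 0.024, 0.031, 0, 0, 0, 0, 0.0, 0.024, 0.031, 0, 0, 0, 0, 0.0, 0.024, 0.031, 0, 0, 0, 0, 0.0, 0.024, 0.031, 0, 0, 0, 0, 0.0, 0.012, 0.016, 0, 0, 0, 0])

```text
time: 4.02
tool_pos: [0.4089, 0.3061, 0.1655]
tcp_rot: [-0.001, 1.0, 0.0, -0.0]
force: [0.2, -0.1, -2.9]
finger_gap: 0.0363
grasp_force: 61.0
```

>>> jog_arm(deltas=[0.0, 0, 0, 0, 0, 0, 0, 0.0, 0, 0, 0, 0, 0, 0, 0.0, 0, 0, 0, 0, 0, 0])

```text
time: 4.27
tool_pos: [0.4121, 0.3032, 0.1651]
tcp_rot: [0.0, 1.0, -0.0, 0.0]
force: [0.1, 0.3, -3.6]
finger_gap: 0.0366
grasp_force: 61.0
```

>>> jog_arm(deltas=[0.0, 0, 0, 0.025, 0, 0, 0, 0.0, 0, 0, 0.02, 0, 0, 0, 0.0, 0, 0, 0.009, 0, 0, 0, 0.0, 0, 0, 0.004, 0, 0, 0, 0.0, 0, 0, 0, 0, 0, 0])

```text
time: 4.68
tool_pos: [0.4125, 0.3031, 0.1071]
tcp_rot: [0.001, 1.0, -0.0, 0.0]
force: [0.0, 0.4, -2.6]
finger_gap: 0.0366
grasp_force: 61.1
```

>>> jog_arm(deltas=[0.0, 0, 0, 0, 0, 0, 0, 0.0, 0, 0, 0, 0, 0, 0, 0.0, 0, 0, 0, 0, 0, 0])

```text
time: 4.93
tool_pos: [0.4121, 0.3036, 0.1074]
tcp_rot: [0.001, 1.0, 0.0, 0.0]
force: [-0.2, -0.7, -2.4]
finger_gap: 0.0365
grasp_force: 61.0
```

>>> jog_arm(deltas=[0.085, 0, 0, 0, 0, 0, 0, 0.085, 0, 0, 0, 0, 0, 0, 0.085, 0, 0, 0, 0, 0, 0, 0.085, 0, 0, 0, 0, 0, 0, 0.085, 0, 0, 0, 0, 0, 0])

```text
time: 5.35
tool_pos: [0.4118, 0.3036, 0.107]
tcp_rot: [0.0, 1.0, 0.0, 0.0]
force: [-0.0, -0.1, -0.3]
finger_gap: 0.0847
grasp_force: 0.0
```

>>> jog_arm(deltas=[0.085, 0, 0, -0.03, 0, 0, 0, 0.085, 0, 0, -0.04, 0, 0, 0, 0.085, -0.009, -0.016, -0.01, 0, 0, 0, 0.085, -0.018, -0.033, 0, 0, 0, 0, 0.085, -0.018, -0.033, 0, 0, 0, 0])

```text
time: 5.77
tool_pos: [0.4571, 0.2212, 0.188]
tcp_rot: [-0.001, 1.0, 0.0, 0.001]
force: [0.3, 0.3, 0.0]
finger_gap: 0.0848
grasp_force: 0.0
```

>>> jog_arm(deltas=[0.085, -0.018, -0.033, 0, 0, 0, 0, 0.085, -0.018, -0.033, 0, 0, 0, 0, 0.085, -0.018, -0.033, 0, 0, 0, 0, 0.085, -0.018, -0.033, 0, 0, 0, 0, 0.085, -0.018, -0.033, 0, 0, 0, 0])

```text
time: 6.18
tool_pos: [0.5471, 0.0547, 0.1869]
tcp_rot: [0.0, 1.0, 0.0, 0.0]
force: [0.4, 0.6, -0.0]
finger_gap: 0.0852
grasp_force: 0.0
```

>>> jog_arm(deltas=[0.085, -0.018, -0.033, 0, 0, 0, 0, 0.085, -0.018, -0.033, 0, 0, 0, 0, 0.085, -0.008, -0.017, 0, 0, 0, 0, 0.085, 0, 0, 0, 0, 0, 0, 0.085, 0, 0, 0, 0, 0, 0])

```text
time: 6.6
tool_pos: [0.5904, -0.0271, 0.1864]
tcp_rot: [0.001, 1.0, 0.0, -0.0]
force: [0.2, 0.2, 0.2]
finger_gap: 0.0852
grasp_force: 0.0
```

>>> jog_arm(deltas=[0.085, 0.0015, -0.002, 0.025, 0, 0, 0, 0.085, 0, 0, 0.03, 0, 0, 0, 0.085, 0, 0, 0.02, 0, 0, 0, 0.085, 0, 0, 0.007, 0, 0, 0, 0.085, 0, 0, 0, 0, 0, 0])

```text
time: 7.02
tool_pos: [0.588, -0.0273, 0.1037]
tcp_rot: [-0.0, 1.0, 0.0, -0.001]
force: [0.5, -0.4, 0.7]
finger_gap: 0.0849
grasp_force: 0.0
```

>>> jog_arm(deltas=[0.0, 0, 0, 0, 0, 0, 0, 0.0, 0, 0, 0, 0, 0, 0, 0.0, 0, 0, 0, 0, 0, 0, 0.0, 0, 0, 0, 0, 0, 0, 0.0, 0, 0, 0, 0, 0, 0])

```text
time: 7.43
tool_pos: [0.5899, -0.0286, 0.1068]
tcp_rot: [0.0, 1.0, -0.0, 0.002]
force: [-0.6, -0.4, 5.6]
finger_gap: 0.0523
grasp_force: 63.1
```

>>> jog_arm(deltas=[0.0, 0, 0, 0, 0, 0, 0, 0.0, 0, 0, 0, 0, 0, 0, 0.0, 0, 0, 0, 0, 0, 0])

```text
time: 7.68
tool_pos: [0.5898, -0.0286, 0.1068]
tcp_rot: [0.0, 1.0, -0.0, 0.002]
force: [-1.2, 1.0, 5.8]
finger_gap: 0.0523
grasp_force: 63.1
```

>>> jog_arm(deltas=[0.0, 0, 0, -0.02, 0, 0, 0, 0.0, 0, 0, -0.035, 0, 0, 0, 0.0, 0, 0, -0.035, 0, 0, 0, 0.0, 0.004, 0.018, -0.01, 0, 0, 0, 0.0, 0.008, 0.036, 0, 0, 0, 0])

```text
time: 8.1
tool_pos: [0.5788, 0.0232, 0.209]
tcp_rot: [0.002, 1.0, -0.001, 0.004]
force: [1.2, 0.2, -2.6]
finger_gap: 0.0529
grasp_force: 63.6
```

>>> jog_arm(deltas=[0.0, 0.008, 0.036, 0, 0, 0, 0, 0.0, 0.008, 0.036, 0, 0, 0, 0, 0.0, 0.008, 0.036, 0, 0, 0, 0, 0.0, 0.008, 0.036, 0, 0, 0, 0, 0.0, 0.008, 0.036, 0, 0, 0, 0])

```text
time: 8.52
tool_pos: [0.5365, 0.2072, 0.2056]
tcp_rot: [0.0, 1.0, 0.0, 0.001]
force: [1.3, -0.4, -1.4]
finger_gap: 0.0523
grasp_force: 63.6
```

>>> jog_arm(deltas=[0.0, 0.008, 0.036, 0, 0, 0, 0, 0.0, 0.008, 0.036, 0, 0, 0, 0, 0.0, 0.004, 0.018, 0, 0, 0, 0, 0.0, 0, 0, 0, 0, 0, 0, 0.0, 0, 0, 0, 0, 0, 0])

```text
time: 8.93
tool_pos: [0.5169, 0.2962, 0.2052]
tcp_rot: [-0.001, 1.0, -0.0, 0.0]
force: [0.1, -0.6, -2.1]
finger_gap: 0.0525
grasp_force: 63.7
```

>>> jog_arm(deltas=[0.0, 0, 0, 0.035, 0, 0, 0, 0.0, 0, 0, 0.035, 0, 0, 0, 0.0, 0, 0, 0.018, 0, 0, 0, 0.0, 0, 0, 0.007, 0, 0, 0, 0.0, 0, 0, 0.003, 0, 0, 0])

```text
time: 9.35
tool_pos: [0.5174, 0.2944, 0.1063]
tcp_rot: [0.001, 1.0, -0.0, -0.001]
force: [0.1, -0.1, -2.0]
finger_gap: 0.0526
grasp_force: 63.6
```

>>> jog_arm(deltas=[0.0, 0, 0, 0, 0, 0, 0, 0.0, 0, 0, 0, 0, 0, 0, 0.0, 0, 0, 0, 0, 0, 0])

```text
time: 9.6
tool_pos: [0.518, 0.2955, 0.1084]
tcp_rot: [0.001, 1.0, 0.0, 0.001]
force: [-0.4, -0.5, -0.7]
finger_gap: 0.0523
grasp_force: 63.6
```

>>> jog_arm(deltas=[0.085, 0, 0, 0, 0, 0, 0, 0.085, 0, 0, 0, 0, 0, 0, 0.085, 0, 0, 0, 0, 0, 0, 0.085, 0, 0, 0, 0, 0, 0, 0.085, 0, 0, 0, 0, 0, 0])

```text
time: 10.02
tool_pos: [0.5173, 0.2955, 0.107]
tcp_rot: [0.0, 1.0, 0.0, 0.0]
force: [0.4, 0.4, -0.7]
finger_gap: 0.0851
grasp_force: 0.0
```

>>> jog_arm(deltas=[0.085, 0, 0, -0.03, 0, 0, 0, 0.085, 0, 0, -0.04, 0, 0, 0, 0.085, 0, 0, -0.01, 0, 0, 0, 0.085, 0, 0, 0, 0, 0, 0])

```text
time: 10.35
tool_pos: [0.5186, 0.296, 0.1905]
tcp_rot: [0.0, 1.0, 0.001, 0.003]
force: [0.2, -0.6, -0.7]
finger_gap: 0.0853
grasp_force: 0.0
```

>>> jog_arm(deltas=[0.085, -0.014, -0.034, 0, 0, 0, 0, 0.085, -0.014, -0.034, 0, 0, 0, 0, 0.085, -0.014, -0.034, 0, 0, 0, 0, 0.085, -0.014, -0.034, 0, 0, 0, 0, 0.085, -0.014, -0.034, 0, 0, 0, 0])

```text
time: 10.77
tool_pos: [0.5871, 0.1238, 0.1856]
tcp_rot: [0.0, 1.0, -0.0, -0.001]
force: [0.7, 0.8, -0.3]
finger_gap: 0.0848
grasp_force: 0.0
```

>>> jog_arm(deltas=[0.085, -0.014, -0.034, 0, 0, 0, 0, 0.085, -0.014, -0.034, 0, 0, 0, 0, 0.085, -0.015, -0.031, 0, 0, 0, -0.1, 0.085, 0, 0, 0, 0, 0, 0, 0.085, 0, 0, 0, 0, 0, 0])

```text
time: 11.18
tool_pos: [0.6299, 0.0249, 0.1851]
tcp_rot: [-0.048, 0.999, 0.0, -0.001]
force: [-0.5, 0.9, -0.5]
finger_gap: 0.085
grasp_force: 0.0
```

Run:
```python
from h import *
print(r.get_obs()["tool_pos"],r.get_obs()["joint_positions"])
c=wcam(); f=c["frame"]; t=r.read_camera("top")
for X,z,rad in(((.632,.0265),.074,.032),((.632,.0265),.074,.029)):
    cv2.polylines(f,[(proj(c,ring(*X,z,rad))*16).astype(int)],True,(255,0,0),1,cv2.LINE_AA,4)
for yaw in (5.7,):
    a=np.deg2rad(yaw); p=np.array([[.632-q*np.cos(a),.0265-q*np.sin(a),.062] for q in(.035,.108)])
    cv2.polylines(f,[(proj(c,p)*16).astype(int)],False,(255,0,0),1,cv2.LINE_AA,4)
cv2.imwrite("pics/w2.png",np.hstack([cv2.resize(f[80:340,160:480],None,fx=1.6,fy=1.6),cv2.resize(t["frame"][150:270,140:230],(281,416))])[:,:,::-1])
```

```text
[0.62994792 0.02488548 0.18512304] [-1.46090427e-01  5.82928594e-01  1.21443454e+00  9.14070229e-05
  1.34645205e+00 -1.81326591e+00]
```

View pics/w2.png

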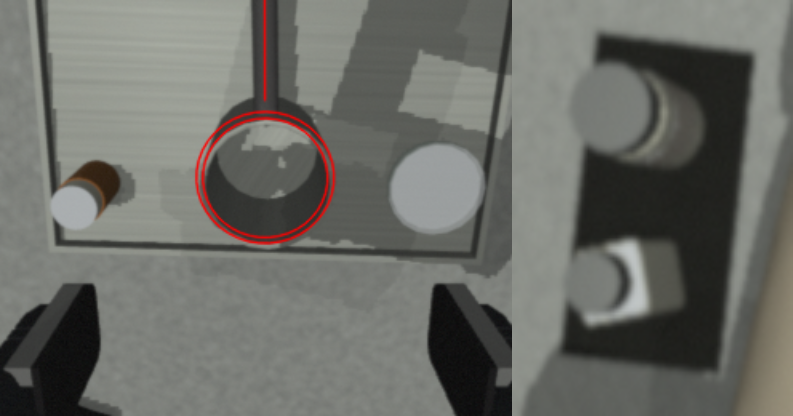

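The steel beaker's rim and handle match the prediction (ring at (265,178)), with the true rim about 1 mm further out in x. On the right of the picture, both jar and bottle stand wholly on the mat. Now I grip the beaker.

>>> jog_arm(deltas=[0.085, -0.003, 0.001, 0.035, 0, 0, 0, 0.085, 0, 0, 0.04, 0, 0, 0, 0.085, 0, 0, 0.04, 0, 0, 0, 0.085, 0, 0, 0.022, 0, 0, 0, 0.085, 0, 0, 0.008, 0, 0, 0])

```text
time: 11.7
tool_pos: [0.6303, 0.0295, 0.0376]
tcp_rot: [-0.05, 0.999, 0.001, -0.003]
force: [-0.1, 0.8, 0.1]
finger_gap: 0.085
grasp_force: 0.0
```

>>> jog_arm(deltas=[0.085, 0, 0, 0, 0, 0, 0, 0.0, 0, 0, 0, 0, 0, 0, 0.0, 0, 0, 0, 0, 0, 0, 0.0, 0, 0, 0, 0, 0, 0, 0.0, 0, 0, 0, 0, 0, 0])

```text
time: 12.12
tool_pos: [0.6345, 0.0279, 0.0448]
tcp_rot: [-0.05, 0.999, -0.0, 0.003]
force: [0.5, 2.5, 7.6]
finger_gap: 0.0633
grasp_force: 66.3
```

>>> jog_arm(deltas=[0.0, 0, 0, 0, 0, 0, 0, 0.0, 0, 0, 0, 0, 0, 0, 0.0, 0, 0, 0, 0, 0, 0])

```text
time: 12.37
tool_pos: [0.6345, 0.0279, 0.0448]
tcp_rot: [-0.05, 0.999, -0.0, 0.003]
force: [-0.3, 1.9, 7.7]
finger_gap: 0.0633
grasp_force: 66.3
```

>>> jog_arm(deltas=[0.0, 0, 0, -0.025, 0, 0, 0, 0.0, 0, 0, -0.04, 0, 0, 0, 0.0, 0, 0, -0.04, 0, 0, 0, 0.0, 0, 0, -0.035, 0, 0, 0, 0.0, 0, 0, 0, 0, 0, 0.061])

```text
time: 12.78
tool_pos: [0.6356, 0.0275, 0.1915]
tcp_rot: [-0.019, 1.0, -0.001, 0.007]
force: [0.6, -0.3, -1.3]
finger_gap: 0.0634
grasp_force: 67.0
```

>>> jog_arm(deltas=[0.0, 0, 0, 0, 0, 0, 0.122, 0.0, 0, 0, 0, 0, 0, 0.122, 0.0, 0, 0, 0, 0, 0, 0.122, 0.0, 0, 0, 0, 0, 0, 0.122, 0.0, 0, 0, 0, 0, 0, 0.122])

```text
time: 13.2
tool_pos: [0.6329, 0.0278, 0.183]
tcp_rot: [0.285, 0.959, 0.0, 0.001]
force: [-0.2, 0.1, -2.5]
finger_gap: 0.0633
grasp_force: 67.0
```

>>> jog_arm(deltas=[0.0, 0, 0, 0, 0, 0, 0.122, 0.0, 0, 0, 0, 0, 0, 0.122, 0.0, 0, 0, 0, 0, 0, 0.122, 0.0, 0, 0, 0, 0, 0, 0.122, 0.0, 0, 0, 0, 0, 0, 0.122])

```text
time: 13.62
tool_pos: [0.633, 0.0278, 0.183]
tcp_rot: [0.56, 0.829, 0.0, 0.001]
force: [0.9, 0.2, -1.6]
finger_gap: 0.0633
grasp_force: 67.0
```

>>> jog_arm(deltas=[0.0, 0, 0, 0, 0, 0, 0.122, 0.0, 0, 0, 0, 0, 0, 0.122, 0.0, 0, 0, 0, 0, 0, 0.122, 0.0, 0, 0, 0, 0, 0, 0.122, 0.0, 0, 0, 0, 0, 0, 0.122])

```text
time: 14.03
tool_pos: [0.6329, 0.0278, 0.183]
tcp_rot: [0.783, 0.622, 0.001, 0.001]
force: [0.1, 0.3, -2.0]
finger_gap: 0.0628
grasp_force: 67.0
```

>>> jog_arm(deltas=[0.0, 0, 0, 0, 0, 0, 0.122, 0.0, 0, 0, 0, 0, 0, 0.122, 0.0, 0, 0, 0, 0, 0, 0.122, 0.0, 0, 0, 0, 0, 0, 0.122, 0.0, 0, 0, 0, 0, 0, 0.122])

```text
time: 14.45
tool_pos: [0.633, 0.0278, 0.183]
tcp_rot: [0.933, 0.359, 0.001, 0.0]
force: [-1.0, -0.2, -1.6]
finger_gap: 0.0633
grasp_force: 67.0
```

>>> jog_arm(deltas=[0.0, 0, 0, 0, 0, 0, 0.122, 0.0, 0, 0, 0, 0, 0, 0.122, 0.0, 0, 0, 0, 0, 0, 0.122, 0.0, 0, 0, 0, 0, 0, 0.122, 0.0, 0, 0, 0, 0, 0, 0.122])

```text
time: 14.87
tool_pos: [0.6329, 0.0278, 0.183]
tcp_rot: [0.998, 0.062, 0.001, 0.0]
force: [-0.2, 1.0, -1.0]
finger_gap: 0.0631
grasp_force: 67.0
```

>>> jog_arm(deltas=[0.0, 0, 0, 0, 0, 0, 0.122, 0.0, 0, 0, 0, 0, 0, 0.122, 0.0, 0, 0, 0, 0, 0, 0.061, 0.0, 0, 0, 0, 0, 0, 0, 0.0, 0, 0, 0, 0, 0, 0])

```text
time: 15.28
tool_pos: [0.6329, 0.0277, 0.1826]
tcp_rot: [0.996, -0.086, 0.001, 0.0]
force: [-0.2, 0.5, -2.4]
finger_gap: 0.063
grasp_force: 67.0
```

```bash
cat > st.py <<'E'
from h import *
import sys
o=r.get_obs(); M=Ro.from_quat(o["tcp_rot"]).as_matrix()
print("pos",o["tool_pos"].round(4),"psi",np.degrees(np.arctan2(M[1,1],M[0,1])).round(2),"tilt",M[:,2].round(3),"q",o["joint_positions"].round(3))
if len(sys.argv)>3:
    d=M.T@(np.array(list(map(float,sys.argv[1:4])))-o["tool_pos"]); print("tool delta",d.round(4),"n",np.linalg.norm(d)/.04)
E
python3 st.py .461 -.312 .183
```

```text
pos [0.6329 0.0277 0.1826] psi -99.91 tilt [ 0.001 -0.    -1.   ] q [-0.141  0.59   1.209 -0.     1.341  1.603]
tool delta [-0.1109  0.3643 -0.0005] n 9.519354119798749
```

>>> jog_arm(deltas=[0.0, -0.0055, 0.0182, 0, 0, 0, 0, 0.0, -0.011, 0.0365, 0, 0, 0, 0, 0.0, -0.011, 0.0365, 0, 0, 0, 0, 0.0, -0.011, 0.0365, 0, 0, 0, 0, 0.0, -0.011, 0.0365, 0, 0, 0, 0])

```text
time: 15.7
tool_pos: [0.5546, -0.1266, 0.1823]
tcp_rot: [0.996, -0.086, 0.0, 0.0]
force: [0.5, -0.7, -1.6]
finger_gap: 0.0631
grasp_force: 67.0
```

>>> jog_arm(deltas=[0.0, -0.011, 0.0365, 0, 0, 0, 0, 0.0, -0.011, 0.0365, 0, 0, 0, 0, 0.0, -0.011, 0.0365, 0, 0, 0, 0, 0.0, -0.011, 0.0365, 0, 0, 0, 0, 0.0, -0.011, 0.0365, 0, 0, 0, 0])

```text
time: 16.12
tool_pos: [0.4685, -0.297, 0.1825]
tcp_rot: [0.996, -0.086, 0.0, 0.0]
force: [0.6, -0.3, -2.3]
finger_gap: 0.0633
grasp_force: 67.0
```

>>> jog_arm(deltas=[0.0, -0.0055, 0.0182, 0, 0, 0, 0, 0.0, 0, 0, 0, 0, 0, 0, 0.0, 0, 0, 0, 0, 0, 0])

```text
time: 16.37
tool_pos: [0.4606, -0.313, 0.1821]
tcp_rot: [0.996, -0.088, 0.0, 0.0]
force: [-0.3, 1.2, -2.2]
finger_gap: 0.0626
grasp_force: 67.0
```

```bash
python3 st.py .461 -.312 .106
python3 - <<'E'
from h import *
s=r.read_camera("scene")["frame"]; w=wcam()["frame"]
a=cv2.resize(s[90:290,130:310],None,fx=2.2,fy=2.2); cv2.imwrite("pics/s3.png",np.hstack([a,cv2.resize(w[100:380,190:450],(400,440))])[:,:,::-1])
E
```

```text
pos [ 0.4606 -0.313   0.1821] psi -100.05 tilt [ 0. -0. -1.] q [-0.807  0.423  1.473  0.     1.245  0.939]
tool delta [ 0.0001 -0.0011  0.0761] n 1.9030615528637194
```

View pics/s3.png

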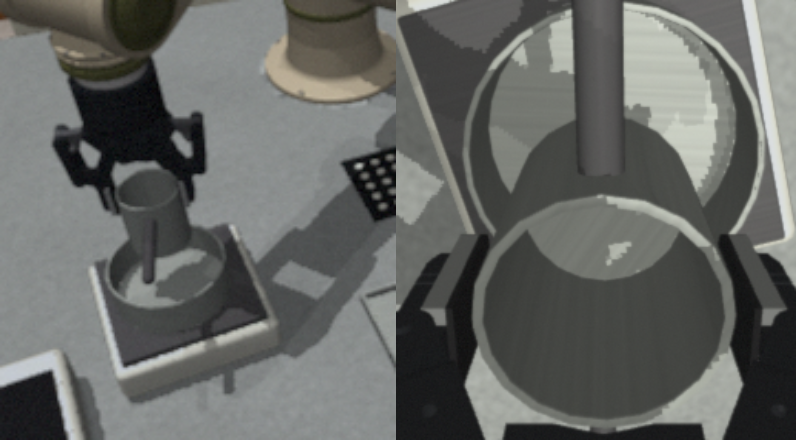

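The beaker hangs upright over the pan with its handle pointing away from the robot, at (150,250) in the left view. That is opposite the pan's handle. I lower it.

>>> jog_arm(deltas=[0.0, 0, -0.001, 0.025, 0, 0, 0, 0.0, 0, 0, 0.025, 0, 0, 0, 0.0, 0, 0, 0.014, 0, 0, 0, 0.0, 0, 0, 0.007, 0, 0, 0, 0.0, 0, 0, 0.003, 0, 0, 0])

```text
time: 16.88
tool_pos: [0.4615, -0.3104, 0.1071]
tcp_rot: [0.996, -0.087, -0.0, -0.0]
force: [-0.7, -0.7, -1.6]
finger_gap: 0.0634
grasp_force: 67.0
```

>>> jog_arm(deltas=[0.0, 0, 0, 0.0015, 0, 0, 0, 0.0, 0, 0, 0, 0, 0, 0, 0.0, 0, 0, 0, 0, 0, 0])

```text
time: 17.13
tool_pos: [0.4616, -0.3116, 0.1072]
tcp_rot: [0.996, -0.087, 0.001, 0.001]
force: [-1.0, -0.2, -1.5]
finger_gap: 0.063
grasp_force: 67.0
```

>>> jog_arm(deltas=[0.0, 0, 0, 0.0015, 0, 0, 0, 0.0, 0, 0, 0, 0, 0, 0, 0.0, 0, 0, 0, 0, 0, 0])

```text
time: 17.38
tool_pos: [0.4612, -0.3116, 0.1051]
tcp_rot: [0.996, -0.088, 0.0, 0.0]
force: [0.8, 0.1, -2.2]
finger_gap: 0.0629
grasp_force: 67.0
```

>>> jog_arm(deltas=[0.078, 0, 0, 0, 0, 0, 0, 0.078, 0, 0, 0, 0, 0, 0, 0.078, 0, 0, 0, 0, 0, 0, 0.078, 0, 0, 0, 0, 0, 0])

```text
time: 17.72
tool_pos: [0.4612, -0.3116, 0.105]
tcp_rot: [0.996, -0.087, 0.0, 0.0]
force: [0.4, -0.3, -0.0]
finger_gap: 0.0783
grasp_force: 0.0
```

>>> jog_arm(deltas=[0.078, 0, 0, -0.02, 0, 0, 0, 0.078, 0, 0, -0.04, 0, 0, 0, 0.078, 0, 0, -0.04, 0, 0, 0, 0.085, 0, 0, 0, 0, 0, 0, 0.085, 0, 0, 0, 0, 0, 0])

```text
time: 18.13
tool_pos: [0.4617, -0.312, 0.2069]
tcp_rot: [0.996, -0.087, 0.002, 0.002]
force: [0.4, -0.1, -1.2]
finger_gap: 0.0849
grasp_force: 0.0
```

```bash
python3 st.py .5173 .2955 .190
python3 - <<'E'
from h import *
t=r.read_camera("top"); g=t["frame"]
for n,p in dict(jar=(.5173,.2955),bot=(.412,.3035)).items(): print(n,proj(t,[*p,.133]))
s=r.read_camera("scene")["frame"]
a=cv2.resize(s[90:290,130:310],None,fx=2.2,fy=2.2); b=cv2.resize(g[150:310,390:510],(330,440))
cv2.imwrite("pics/s4.png",np.hstack([a,b])[:,:,::-1])
E
```

```text
pos [ 0.4617 -0.312   0.2069] psi -100.03 tilt [ 0.003 -0.003 -1.   ] q [-0.805  0.4    1.44   0.     1.297  0.941]
tool delta [-0.0512 -0.608   0.015 ] n 15.257741565352143
jar [170.60105831 180.38016819]
bot [164.61302228 231.838429  ]
```

View pics/s4.png

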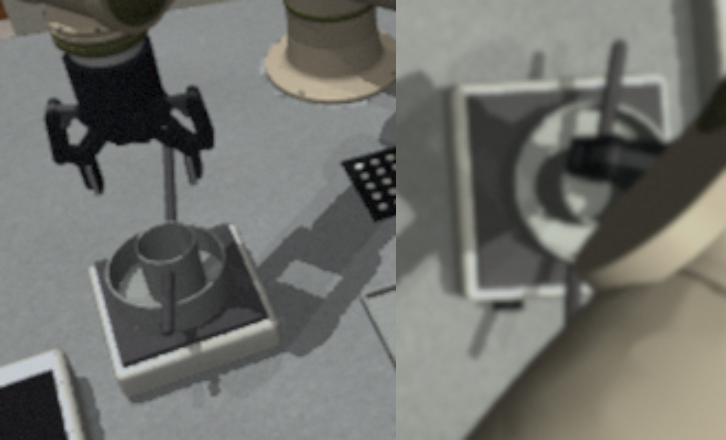

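The beaker stands upright in the pan, in the left view at (168,260). Its handle points to the far side, with the pan handle at (168,180) toward the robot. Next the jar goes back. I turn to ψ=-90°, so that dx = ΔX and dy = -ΔY.

>>> jog_arm(deltas=[0.085, 0, 0, 0, 0, 0, -0.0875, 0.085, 0, 0, 0, 0, 0, -0.0875, 0.085, 0.0037, -0.0405, 0, 0, 0, 0, 0.085, 0.0037, -0.0405, 0, 0, 0, 0, 0.085, 0.0037, -0.0405, 0, 0, 0, 0])

```text
time: 18.65
tool_pos: [0.4715, -0.1884, 0.2031]
tcp_rot: [1.0, -0.001, -0.001, -0.001]
force: [1.2, 0.3, -0.2]
finger_gap: 0.0849
grasp_force: 0.0
```

>>> jog_arm(deltas=[0.085, 0.0037, -0.0405, 0, 0, 0, 0, 0.085, 0.0037, -0.0405, 0, 0, 0, 0, 0.085, 0.0037, -0.0405, 0, 0, 0, 0, 0.085, 0.0037, -0.0405, 0, 0, 0, 0, 0.085, 0.0037, -0.0405, 0, 0, 0, 0])

```text
time: 19.07
tool_pos: [0.49, 0.0146, 0.2035]
tcp_rot: [1.0, -0.0, -0.001, -0.0]
force: [0.7, -0.3, 0.4]
finger_gap: 0.0851
grasp_force: 0.0
```

>>> jog_arm(deltas=[0.085, 0.0037, -0.0405, 0, 0, 0, 0, 0.085, 0.0037, -0.0405, 0, 0, 0, 0, 0.085, 0.0037, -0.0405, 0, 0, 0, 0, 0.085, 0.0037, -0.0405, 0, 0, 0, 0, 0.085, 0.0037, -0.0405, 0, 0, 0, 0])

```text
time: 19.48
tool_pos: [0.5086, 0.217, 0.2033]
tcp_rot: [1.0, -0.0, -0.001, 0.0]
force: [0.2, 0.2, -0.2]
finger_gap: 0.0851
grasp_force: 0.0
```

>>> jog_arm(deltas=[0.085, 0.0037, -0.0405, 0, 0, 0, 0, 0.085, 0.0037, -0.0405, 0, 0, 0, 0, 0.085, 0, 0, 0, 0, 0, 0, 0.085, 0, 0, 0, 0, 0, 0])

```text
time: 19.82
tool_pos: [0.5159, 0.2974, 0.2027]
tcp_rot: [1.0, 0.001, -0.002, 0.001]
force: [-0.8, -0.8, 0.7]
finger_gap: 0.0851
grasp_force: 0.0
```

```bash
python3 st.py .5177 .2955 .104
python3 - <<'E'
from h import *
c=wcam(); f=c["frame"]
for X,rad in(((.5177,.2955),.027),((.412,.3035),.019)): cv2.polylines(f,[(proj(c,ring(*X,.133,rad))*16).astype(int)],True,(255,0,0),1,cv2.LINE_AA,4)
cv2.imwrite("pics/w5.png",f[:,:,::-1])
E
```

```text
pos [0.5159 0.2974 0.2027] psi -89.84 tilt [-0.003 -0.001 -1.   ] q [ 0.326  0.492  1.313 -0.     1.34   1.894]
tool delta [0.0022 0.0018 0.0987] n 2.4677772566255882
```

View pics/w5.png

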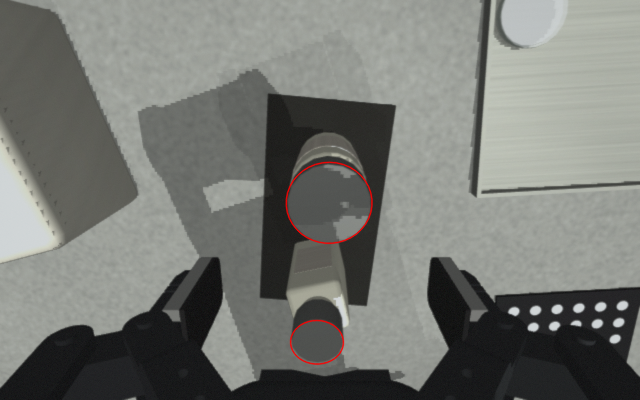

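Both rings coincide with the jar cap (330,203) and the bottle cap (317,342), so neither has moved. I grip the jar.

>>> jog_arm(deltas=[0.085, 0.002, 0.002, 0.035, 0, 0, 0, 0.085, 0, 0, 0.035, 0, 0, 0, 0.085, 0, 0, 0.02, 0, 0, 0, 0.085, 0, 0, 0.008, 0, 0, 0, 0.085, 0, 0, 0, 0, 0, 0])

```text
time: 20.28
tool_pos: [0.5181, 0.2925, 0.105]
tcp_rot: [1.0, -0.001, -0.002, 0.001]
force: [0.3, -0.4, -0.4]
finger_gap: 0.0851
grasp_force: 0.0
```

>>> jog_arm(deltas=[0.085, 0, 0, 0, 0, 0, 0, 0.0, 0, 0, 0, 0, 0, 0, 0.0, 0, 0, 0, 0, 0, 0, 0.0, 0, 0, 0, 0, 0, 0, 0.0, 0, 0, 0, 0, 0, 0])

```text
time: 20.7
tool_pos: [0.5195, 0.2943, 0.1085]
tcp_rot: [1.0, -0.0, 0.001, -0.0]
force: [0.1, -0.0, 6.4]
finger_gap: 0.0525
grasp_force: 62.8
```

>>> jog_arm(deltas=[0.0, 0, 0, 0, 0, 0, 0, 0.0, 0, 0, 0, 0, 0, 0, 0.0, 0, 0, 0, 0, 0, 0])

```text
time: 20.95
tool_pos: [0.5195, 0.2943, 0.1085]
tcp_rot: [1.0, 0.0, 0.001, -0.0]
force: [0.2, 0.3, 6.7]
finger_gap: 0.0521
grasp_force: 62.8
```

>>> jog_arm(deltas=[0.0, 0, 0, -0.02, 0, 0, 0, 0.0, 0, 0, -0.03, 0, 0, 0, 0.0, 0, 0, -0.01, 0, 0, 0, 0.0, 0, 0, 0, 0, 0, 0, 0.0, 0, 0, 0, 0, 0, 0])

```text
time: 21.37
tool_pos: [0.5186, 0.294, 0.1663]
tcp_rot: [1.0, -0.0, -0.0, -0.0]
force: [0.1, 0.8, -3.0]
finger_gap: 0.0522
grasp_force: 63.6
```

```bash
python3 st.py .5898 -.0286 .163
```

```text
pos [0.5186 0.294  0.1663] psi -90.01 tilt [-0.  0. -1.] q [0.319 0.522 1.364 0.    1.256 1.89 ]
tool delta [0.0713 0.3226 0.0033] n 8.259026353694928
```

>>> jog_arm(deltas=[0.0, 0.004, 0.018, 0, 0, 0, 0, 0.0, 0.008, 0.036, 0, 0, 0, 0, 0.0, 0.008, 0.036, 0, 0, 0, 0, 0.0, 0.008, 0.036, 0, 0, 0, 0, 0.0, 0.008, 0.036, 0, 0, 0, 0])

```text
time: 21.78
tool_pos: [0.554, 0.1304, 0.1648]
tcp_rot: [1.0, 0.0, -0.002, 0.0]
force: [1.1, -0.8, -1.8]
finger_gap: 0.0526
grasp_force: 63.5
```

>>> jog_arm(deltas=[0.0, 0.008, 0.036, 0, 0, 0, 0, 0.0, 0.008, 0.036, 0, 0, 0, 0, 0.0, 0.008, 0.036, 0, 0, 0, 0, 0.0, 0.008, 0.036, 0, 0, 0, 0, 0.0, 0.004, 0.017, 0, 0, 0, 0])

```text
time: 22.2
tool_pos: [0.5904, -0.0329, 0.1646]
tcp_rot: [1.0, -0.002, -0.001, 0.0]
force: [0.6, -0.1, -1.3]
finger_gap: 0.0523
grasp_force: 63.6
```

>>> jog_arm(deltas=[0.0, 0, 0, 0, 0, 0, 0, 0.0, 0, 0, 0, 0, 0, 0, 0.0, 0, 0, 0, 0, 0, 0])

```text
time: 22.45
tool_pos: [0.5901, -0.028, 0.1656]
tcp_rot: [1.0, 0.0, -0.001, -0.0]
force: [0.8, 0.2, -2.1]
finger_gap: 0.0522
grasp_force: 63.6
```

```bash
python3 st.py .591 -.0286 .110
```

```text
pos [ 0.5901 -0.028   0.1656] psi -89.98 tilt [-0.002  0.001 -1.   ] q [-0.246  0.512  1.381  0.     1.251  1.325]
tool delta [0.001  0.0006 0.0556] n 1.3891444732368716
```

>>> jog_arm(deltas=[0.0, 0.001, 0.001, 0.025, 0, 0, 0, 0.0, 0, 0, 0.018, 0, 0, 0, 0.0, 0, 0, 0.008, 0, 0, 0, 0.0, 0, 0, 0.004, 0, 0, 0, 0.0, 0, 0, 0, 0, 0, 0])

```text
time: 22.87
tool_pos: [0.5914, -0.0292, 0.1113]
tcp_rot: [1.0, 0.0, -0.001, -0.0]
force: [0.4, 0.1, -1.7]
finger_gap: 0.0522
grasp_force: 63.7
```

>>> jog_arm(deltas=[0.0, 0, 0, 0, 0, 0, 0, 0.0, 0, 0, 0, 0, 0, 0, 0.0, 0, 0, 0, 0, 0, 0])

```text
time: 23.12
tool_pos: [0.5921, -0.03, 0.1127]
tcp_rot: [1.0, -0.0, 0.001, 0.0]
force: [0.1, -0.1, -1.2]
finger_gap: 0.0522
grasp_force: 63.7
```

>>> jog_arm(deltas=[0.0, -0.001, -0.001, 0.0015, 0, 0, 0, 0.0, 0, 0, 0.001, 0, 0, 0, 0.0, 0, 0, 0, 0, 0, 0, 0.0, 0, 0, 0, 0, 0, 0])

```text
time: 23.45
tool_pos: [0.5908, -0.0289, 0.1096]
tcp_rot: [1.0, -0.0, 0.0, -0.0]
force: [-0.4, 0.7, -0.3]
finger_gap: 0.0522
grasp_force: 63.9
```

>>> jog_arm(deltas=[0.085, 0, 0, 0, 0, 0, 0, 0.085, 0, 0, 0, 0, 0, 0, 0.085, 0, 0, 0, 0, 0, 0, 0.085, 0, 0, 0, 0, 0, 0, 0.085, 0, 0, 0, 0, 0, 0])

```text
time: 23.87
tool_pos: [0.5907, -0.029, 0.1093]
tcp_rot: [1.0, -0.0, 0.0, 0.0]
force: [0.7, -0.1, 0.3]
finger_gap: 0.0851
grasp_force: 0.0
```

>>> jog_arm(deltas=[0.085, 0, 0, -0.03, 0, 0, 0, 0.085, 0, 0, -0.04, 0, 0, 0, 0.085, 0, 0, -0.01, 0, 0, 0, 0.085, 0, 0, 0, 0, 0, 0])

```text
time: 24.2
tool_pos: [0.5921, -0.0293, 0.193]
tcp_rot: [1.0, -0.0, 0.003, 0.001]
force: [0.5, 0.5, -1.6]
finger_gap: 0.0847
grasp_force: 0.0
```

```bash
python3 st.py .412 .3035 .190
```

```text
pos [ 0.5921 -0.0293  0.193 ] psi -90.01 tilt [ 0.007 -0.002 -1.   ] q [-0.247  0.488  1.345  0.     1.302  1.324]
tool delta [-0.1802 -0.3328  0.0012] n 9.460624234872423
```

>>> jog_arm(deltas=[0.085, -0.0179, -0.0333, 0, 0, 0, 0, 0.085, -0.0179, -0.0333, 0, 0, 0, 0, 0.085, -0.0179, -0.0333, 0, 0, 0, 0, 0.085, -0.0179, -0.0333, 0, 0, 0, 0, 0.085, -0.0179, -0.0333, 0, 0, 0, 0])

```text
time: 24.62
tool_pos: [0.4997, 0.1388, 0.1881]
tcp_rot: [1.0, -0.0, -0.001, 0.0]
force: [1.5, -0.0, 0.3]
finger_gap: 0.085
grasp_force: 0.0
```

>>> jog_arm(deltas=[0.085, -0.0179, -0.0333, 0, 0, 0, 0, 0.085, -0.0179, -0.0333, 0, 0, 0, 0, 0.085, -0.0179, -0.0333, 0, 0, 0, 0, 0.085, -0.0179, -0.0333, 0, 0, 0, 0, 0.085, -0.0179, -0.0333, 0, 0, 0, 0])

```text
time: 25.03
tool_pos: [0.4102, 0.3053, 0.1883]
tcp_rot: [1.0, -0.0, -0.001, 0.0]
force: [0.3, -0.1, 0.5]
finger_gap: 0.0849
grasp_force: 0.0
```

>>> jog_arm(deltas=[0.085, 0, 0, 0, 0, 0, 0, 0.085, 0, 0, 0, 0, 0, 0, 0.085, 0, 0, 0, 0, 0, 0, 0.085, 0, 0, 0, 0, 0, 0])

```text
time: 25.37
tool_pos: [0.4122, 0.3031, 0.1888]
tcp_rot: [1.0, -0.001, -0.0, 0.0]
force: [0.0, -0.4, -0.3]
finger_gap: 0.085
grasp_force: 0.0
```

```bash
python3 st.py .412 .3035 .104
```

```text
pos [0.4122 0.3031 0.1888] psi -90.09 tilt [-0.001 -0.001 -1.   ] q [ 0.405  0.322  1.601 -0.     1.22   1.977]
tool delta [-0.0001 -0.0004  0.0848] n 2.119118204422669
```

>>> jog_arm(deltas=[0.085, 0, 0, 0.03, 0, 0, 0, 0.085, 0, 0, 0.03, 0, 0, 0, 0.085, 0, 0, 0.018, 0, 0, 0, 0.085, 0, 0, 0.006, 0, 0, 0, 0.085, 0, 0, 0, 0, 0, 0])

```text
time: 25.78
tool_pos: [0.4118, 0.303, 0.1042]
tcp_rot: [1.0, -0.001, -0.001, 0.001]
force: [0.5, 0.4, 0.2]
finger_gap: 0.0851
grasp_force: 0.0
```

>>> jog_arm(deltas=[0.085, 0, 0, 0, 0, 0, 0, 0.0, 0, 0, 0, 0, 0, 0, 0.0, 0, 0, 0, 0, 0, 0, 0.0, 0, 0, 0, 0, 0, 0, 0.0, 0, 0, 0, 0, 0, 0])

```text
time: 26.2
tool_pos: [0.412, 0.3041, 0.1059]
tcp_rot: [1.0, -0.0, 0.0, -0.0]
force: [0.1, -0.4, -1.4]
finger_gap: 0.0381
grasp_force: 0.1
```

>>> jog_arm(deltas=[0.0, 0, 0, 0, 0, 0, 0, 0.0, 0, 0, 0, 0, 0, 0, 0.0, 0, 0, 0, 0, 0, 0])

```text
time: 26.45
tool_pos: [0.4122, 0.3041, 0.1062]
tcp_rot: [1.0, -0.0, 0.001, -0.0]
force: [-1.1, -1.7, 6.2]
finger_gap: 0.0369
grasp_force: 59.7
```

>>> jog_arm(deltas=[0.0, 0, 0, -0.02, 0, 0, 0, 0.0, 0, 0, -0.03, 0, 0, 0, 0.0, 0, 0, -0.01, 0, 0, 0, 0.0, 0, 0, 0, 0, 0, 0, 0.0, 0, 0, 0, 0, 0, 0])

```text
time: 26.87
tool_pos: [0.4115, 0.304, 0.1645]
tcp_rot: [1.0, -0.0, -0.0, 0.0]
force: [0.3, -0.3, -2.9]
finger_gap: 0.0365
grasp_force: 60.9
```

```bash
python3 st.py .5804 .0855 .165
```

```text
pos [0.4115 0.304  0.1645] psi -90.01 tilt [-0. -0. -1.] q [ 0.407  0.347  1.634 -0.     1.161  1.978]
tool delta [ 0.169   0.2184 -0.0005] n 6.903934677389088
```

>>> jog_arm(deltas=[0.0, 0.012, 0.0156, 0, 0, 0, 0, 0.0, 0.024, 0.0312, 0, 0, 0, 0, 0.0, 0.024, 0.0312, 0, 0, 0, 0, 0.0, 0.024, 0.0312, 0, 0, 0, 0, 0.0, 0.024, 0.0312, 0, 0, 0, 0])

```text
time: 27.28
tool_pos: [0.5198, 0.162, 0.1632]
tcp_rot: [1.0, 0.0, -0.002, 0.0]
force: [0.7, 1.6, -3.8]
finger_gap: 0.0362
grasp_force: 60.8
```

>>> jog_arm(deltas=[0.0, 0.024, 0.0312, 0, 0, 0, 0, 0.0, 0.024, 0.0312, 0, 0, 0, 0, 0.0, 0.0125, 0.0156, 0, 0, 0, 0, 0.0, 0, 0, 0, 0, 0, 0, 0.0, 0, 0, 0, 0, 0, 0])

```text
time: 27.7
tool_pos: [0.5798, 0.0847, 0.1628]
tcp_rot: [1.0, -0.001, -0.002, -0.0]
force: [-0.8, 0.4, -2.4]
finger_gap: 0.0365
grasp_force: 60.9
```

>>> jog_arm(deltas=[0.0, 0, 0, 0, 0, 0, 0, 0.0, 0, 0, 0, 0, 0, 0])

```text
time: 27.87
tool_pos: [0.5794, 0.0865, 0.1644]
tcp_rot: [1.0, 0.0, -0.001, -0.0]
force: [0.4, 0.4, -2.8]
finger_gap: 0.0365
grasp_force: 60.9
```

```bash
python3 st.py .5804 .0855 .108
```

```text
pos [0.5794 0.0865 0.1644] psi -89.95 tilt [-0.002  0.    -1.   ] q [-0.052  0.503  1.4    0.     1.241  1.518]
tool delta [0.0011 0.001  0.0564] n 1.4112792914586358
```

>>> jog_arm(deltas=[0.0, 0, 0, 0.025, 0, 0, 0, 0.0, 0, 0, 0.018, 0, 0, 0, 0.0, 0, 0, 0.008, 0, 0, 0, 0.0, 0, 0, 0.004, 0, 0, 0, 0.0, 0, 0, 0, 0, 0, 0])

```text
time: 28.28
tool_pos: [0.5799, 0.0861, 0.11]
tcp_rot: [1.0, 0.0, -0.0, -0.0]
force: [-0.1, -0.3, -2.6]
finger_gap: 0.0362
grasp_force: 61.0
```

>>> jog_arm(deltas=[0.0, 0, 0, 0, 0, 0, 0, 0.0, 0, 0, 0, 0, 0, 0, 0.0, 0, 0, 0, 0, 0, 0, 0.0, 0, 0, 0, 0, 0, 0])

```text
time: 28.62
tool_pos: [0.5805, 0.0856, 0.1109]
tcp_rot: [1.0, -0.0, 0.001, 0.0]
force: [-0.7, -0.0, -3.1]
finger_gap: 0.0366
grasp_force: 61.0
```

```bash
python3 st.py .5804 .0855 .1075
```

```text
pos [0.5805 0.0856 0.1109] psi -90.01 tilt [ 0.001 -0.    -1.   ] q [-0.053  0.56   1.457 -0.     1.123  1.518]
tool delta [-0.0001  0.0001  0.0034] n 0.08577023840601848
```

>>> jog_arm(deltas=[0.0, 0, 0, 0.002, 0, 0, 0, 0.0, 0, 0, 0.001, 0, 0, 0, 0.0, 0, 0, 0, 0, 0, 0, 0.0, 0, 0, 0, 0, 0, 0])

```text
time: 28.95
tool_pos: [0.5802, 0.0856, 0.1073]
tcp_rot: [1.0, -0.0, -0.0, 0.0]
force: [0.4, 1.0, -3.1]
finger_gap: 0.0365
grasp_force: 61.4
```

>>> jog_arm(deltas=[0.085, 0, 0, 0, 0, 0, 0, 0.085, 0, 0, 0, 0, 0, 0, 0.085, 0, 0, 0, 0, 0, 0, 0.085, 0, 0, 0, 0, 0, 0, 0.085, 0, 0, 0, 0, 0, 0])

```text
time: 29.37
tool_pos: [0.5803, 0.0856, 0.1075]
tcp_rot: [1.0, -0.0, 0.0, 0.0]
force: [1.1, -0.4, -0.2]
finger_gap: 0.085
grasp_force: 0.0
```

>>> jog_arm(deltas=[0.085, 0, 0, -0.03, 0, 0, 0, 0.085, 0, 0, -0.04, 0, 0, 0, 0.085, -0.02, 0, -0.03, 0, 0, 0, 0.085, -0.04, 0, 0, 0, 0, 0, 0.085, -0.04, 0, 0, 0, 0, 0])

```text
time: 29.78
tool_pos: [0.4798, 0.0855, 0.2086]
tcp_rot: [1.0, -0.0, 0.002, 0.0]
force: [-0.8, -0.1, 0.1]
finger_gap: 0.0851
grasp_force: 0.0
```

>>> jog_arm(deltas=[0.085, -0.04, 0, 0, 0, 0, 0, 0.085, -0.04, 0, 0, 0, 0, 0, 0.085, -0.04, 0, 0, 0, 0, 0, 0.085, 0, 0, 0, 0, 0, 0, 0.085, 0, 0, 0, 0, 0, 0])

```text
time: 30.2
tool_pos: [0.3592, 0.0858, 0.2079]
tcp_rot: [1.0, -0.0, 0.001, 0.0]
force: [0.8, 0.7, 1.2]
finger_gap: 0.0852
grasp_force: 0.0
```

```bash
python3 st.py
python3 - <<'E'
from h import *
t=r.read_camera("top"); o=cv2.imread("pics/top0.png")[:,:,::-1]; s=r.read_camera("scene")["frame"]
f=t["frame"]
A=np.hstack([cv2.resize(q[85:215,180:370],None,fx=2.1,fy=2.1) for q in (o,f)])
B=np.hstack([cv2.resize(s[130:290,130:480],None,fx=1.5,fy=1.5),cv2.resize(f[150:310,390:510],None,fx=1.5,fy=1.5)]); B=np.pad(B,((0,0),(0,max(0,A.shape[1]-B.shape[1])),(0,0)))[:,:A.shape[1]]
cv2.imwrite("pics/fin.png",np.vstack([A,B])[:,:,::-1])
E
```

```text
pos [0.3592 0.0858 0.2079] psi -90.01 tilt [ 0.002 -0.    -1.   ] q [-0.086 -0.018  1.95   0.     1.208  1.485]
```

View pics/fin.png

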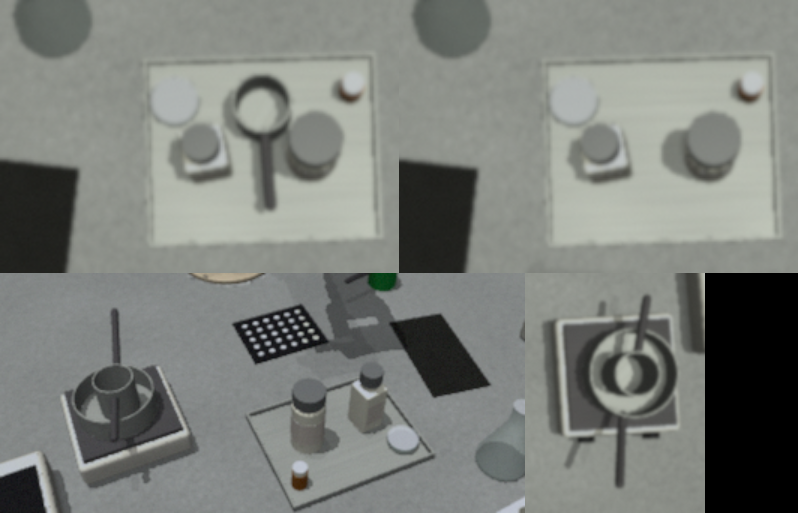

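The last view compares before and after. The jar is at (712,140) and the bottle at (601,142), matching their start positions of (315,140) and (201,142) in the left half, and both stand upright. The flask, dish and vial have not moved. The beaker stands in the pan with its handle opposite the pan's handle.

```bash
python3 -c "
from cell import r
print(r.finish_job())"
```

```text
the job is handed in; nothing more can be done
None
```

I've handed the job in: the beaker stands upright in the pan with its handle opposite the pan's, and the jar and bottle went onto the mat first and are back on their spots in the tray. The last pictures agree to within about 2 mm and show the flask and dish unmoved; it took about 30 s of the 120 s allowed, and no verdict came back.

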